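# Clear the curing rack: sort the cast pucks into the bays of their reference pucks

### The arm

A 6-joint arm with a two-finger parallel gripper is mounted at the origin on a cart in front of the work surface, level with it; the furniture and walls round the work are solid. World frame = base frame: x ahead of the robot, y to its left, z up, the work surface at z = 0. Lengths are in m, angles in rad, forces in N, time in s.
With the tool pointing down it reaches from about 0.25 to 0.725 m from the base axis. Payload 9.7 kg.
Tool frame: the origin (TCP) lies at the very end of the fingers, on their centre line; the grasp point (between the pads) lies 19 mm behind it; z points along the fingers, y is the direction in which the jaws open and shut (so a half turn about z gives the same grasp; the last joint's range is limited). The gripper opens to 85 mm and grips with 20 to 120 N. Pads are 22 mm wide; open, the fingers measure 114 mm over their backs; the gripper's body (76 mm by 85 mm) begins 54 mm behind the grasp point. The pads swing forward as they close: fully open they stand 13 mm farther back than shut.
Start: joints at [-1.345, 0.087, 0.176, 1.66, 0, 1.571], TCP at [0.123, -0.536, 0.231] pointing down, gripper open.
Joint ranges: [-3.13, 3.13], [-0.85, 1.81], [-1.15, 1.24], [-2.2, 2.28], [-1.44, 1.52], [-3.14, 3.14]. Speed limits (rad/s): [2.22, 2.22, 2.57, 3.14, 3.14, 3.14].

### API

Orientations are given as a 3x3 rotation matrix whose columns are the frame's x, y, z axes.
In Python, from workcell import telemetry, cams, job gives the robot as it stands. The module is installed in compiled form; this text tells all that it offers.
- The arm moves only by the tool jog_arm, never from a script. Its argument "rows" is a list of rows, each an object with "rotation": the turn, a rotation vector about the tool's x, y, z scaled (see below), a list of three; "translation": the shift along the tool's x, y, z scaled (see below), a list of three; "fingers": the opening, from -1 (shut) to 1 (fully open), so that 0 is half open. A call has 1 to 20 rows; each row is the pose to reach, as a shift and turn from the pose commanded when the call began, along the tool's axes at that moment, turning the shorter way round; what a row does not reach only later rows make up. The controller multiplies each number of a shift by 50 cm and each number of a turn by 180 degrees. A row lasts 1/8 s, in which the tool goes at most 62.5 mm and 10.7 degrees, less where a joint would pass 70% of its speed; a pose out of reach is approached as far as the arm can. A call with a number of a shift or a turn outside -1 to 1 is refused whole. A call with a gripper value outside its range is refused whole. The fingers move at their own pace and stop on an object; "squeeze" is the grip in N (left out, the last holds). Time passes only in rows, so rows that repeat a pose let the fingers close. It gives the time, the measured TCP pose, the force and the opening at its end, in the units of the state.
- telemetry.get_obs(): the state, without advancing time (a new reading comes with each control period).
- cams.camera(name): name is "scene" or "top" or "wrist"; returns the picture (420x560x3 uint8, blue, green, red); there is no depth.
- cams.get_calibration(name): a dict with "mtx" (3x3 intrinsics, pixels), "dist" ([k1, k2, p1, p2, k3] as OpenCV has them; the pictures are not rectified), "world_from_camera" (4x4, takes a point from camera to world coordinates). Camera axes: x right, y down, z forward; pixel columns grow to the right and rows downward; lengths in m; the calibration is good to about 2 mm. A picture is of the moment at which its call begins: read the wrist's pose just before it. get_calibration takes no time and is no camera call; for the wrist camera it gives the pose at the moment of the call.
- job.hand_in(): hands the job in, once; it reports no verdict.
The state is a dict: "clock": time; "joint_positions": joint angles; "joint_vel": joint speeds; "joint_torque": joint torques, N m; "tool_pos": TCP position; "tcp_rot": TCP orientation; "ft_force": force on the tool from outside, world axes, zero at the start; "moment": the same for the moment, N m; "width": finger opening in m.
Only numpy, scipy, OpenCV 4.12 (cv2) and the standard library are available. Lean on these libraries where they do the work, as an engineer would, in place of code of your own. Each camera call takes 0.05 s, during which the arm holds its last target. There are 200 camera calls.

### The job

First pull the red lever at the rack's left end fully over to the rack's front, to show that the rack is being unloaded. Then lift each cast puck on the rack up over the front rail and lay it flat in the tray, in the bay whose fixed reference puck is of the same kind, pale with pale and dark with dark. Only when every puck is sorted, swing the lever fully over to the back to mark the rack clear; leave everything else on the bench where it is.

Things in the scene. Friction and masses are not known exactly. Their poses are not given: they have to be found in the camera images.
- rack: Fixed two-tier rack, blue ends. Origin: under its centre on the bench; x to its back, y to its left. Flat boards 100 mm deep, 278 mm wide between side plates; board tops z 15 mm (x -100 to 0) and 65 mm (x 8 to 100). Steel rail along each board's front (8 mm bar, centre 24 mm over board): at x -97 and x 5. Sides and rails top out 32 mm over boards, back plate at x 100.
- lever (a joint): red-knobbed lever at the left end of the rack: 0 = leaning to the rack's front, 1.0 = leaning fully to the rack's back; starts about upright, between 0.35 and 0.65; turns with light friction, stays where it is left
- lever_tip (a point): centre of the lever's red ball (26 mm across); it swings toward the rack's +x on an 80 mm arm about a pivot 22 mm over the bench at rack x 0, y 178 mm
- tray: fixed green-painted tray, 200 (x) x 390 (y) mm, floor 5 mm thick, walls 4 mm thick, 18 mm high; a like wall at y = 0 splits it into two bays (y > 0 and y < 0). Origin: under its centre on the bench
- ref_pale_mid (a point): centre of the pale reference puck (off-white, 44 mm across, 25 mm high), fixed to the floor of one of the two bays, at its outer far corner; marks the bay for pale pucks
- ref_dark_mid (a point): centre of the dark reference puck (nearly black, 49 mm across, 32 mm high), fixed in the other bay in the same way; marks the bay for dark pucks
- puck_a_mid (a point): centre of a pale, off-white round cast puck, 44 mm across, 25 mm high, about 0.13 kg; starts lying flat on the rack, if present
- puck_b_mid (a point): centre of a pale, off-white round cast puck, 44 mm across, 25 mm high, about 0.13 kg; starts lying flat on the rack, if present
- puck_c_mid (a point): centre of a pale, sandy beige round cast puck, 53 mm across, 27 mm high, about 0.13 kg; starts lying flat on the rack, if present
- puck_d_mid (a point): centre of a dark, nearly black round cast puck, 49 mm across, 32 mm high, about 0.13 kg; starts lying flat on the rack, if present
- puck_e_mid (a point): centre of a dark, nearly black round cast puck, 49 mm across, 32 mm high, about 0.13 kg; starts lying flat on the rack, if present
- puck_f_mid (a point): centre of a dark, charcoal round cast puck, 44 mm across, 25 mm high, about 0.13 kg; starts lying flat on the rack, if present
- tape_roll_mid (a point): centre of a bystander: roll of tan tape, 90 mm across, 48 mm high, lying flat; leave it alone
- jar_mid (a point): centre of a bystander: open clear jar of black grains, 112 mm across, 73 mm high; leave it alone
- brush_mid (a point): centre of a bystander: flat brush with a red handle, 208 mm long, lying; leave it alone
- marker_mid (a point): centre of a bystander: white and blue marker pen, about 130 mm long, lying; leave it alone
Things that resemble listed ones, but are neither listed nor needed, are in the scene too. Leave any brown look-alike of the part that bears puck_c_mid alone.

How it is judged:
By the outcome, as a careful person would: the job done as asked, in the order asked, and still so for the second after the job is handed in, with the robot touching nothing.
Of puck_a, puck_d, puck_b, puck_e, puck_c, puck_f only 5 to 6 are there at a start; the rules pass over those that are not, and their reading is None.
At some moment in a run one of puck_a, puck_b, puck_c, puck_d, puck_e, puck_f may be knocked a few centimetres aside while the robot is not near it.
Once in a run the grip may slacken for a moment while it holds something.
It also fails if it takes over 210 s, if anything falls off the work surface, if the arm or the gripper's body presses on something with over 40 N, if the wrist force passes 120 N, or if a joint passes its speed limit or range.

## Working session

There is one attempt and no reset: what is moved stays moved. The work goes in short steps, Python scripts to look and compute and a tool call to move; the robot and the scene stay as the last step left them, time stands still between calls to the robot, and variables do not carry over. Pictures are saved under pics/ and viewed, about 12 in all and at most 16, crops included, and the job is handed in when it is done.

Besides the shell and the picture viewer there is one more tool, called after "Request:" as name(argument=value, ...) on one line, values as JSON. jog_arm: Moves the arm, as the interface text tells. Its arguments: {"type":"object","properties":{"rows":{"type":"array","items":{"type":"object","properties":{"rotation":{"type":"array","items":{"type":"number"}},"translation":{"type":"array","items":{"type":"number"}},"fingers":{"type":"number"}}}},"squeeze":{"type":"number"}},"required":["rows"]}

```bash
mkdir -p pics
python3 - <<'E'
from workcell import telemetry,cams
import cv2,numpy as np
o=telemetry.get_obs();print(o)
for n in("scene","top"):
    cv2.imwrite(f"pics/{n}0.png",cv2.resize(cams.camera(n),(784,588),interpolation=cv2.INTER_CUBIC))
for n in("scene","top","wrist"):
    c=cams.get_calibration(n);print(n,np.round(c["mtx"],1).tolist(),np.round(c["dist"],3),np.round(c["world_from_camera"],3).tolist())
E
```

```text
{'clock': 0.0, 'joint_positions': array([-1.34500773e+00,  8.74381278e-02,  1.75090214e-01,  1.65979590e+00,
        5.44035379e-05,  1.57079077e+00]), 'joint_vel': array([ 0.00057915,  0.00131148, -0.00245724, -0.00033665,  0.00146542,
       -0.00018037]), 'joint_torque': array([ 1.93387139e-03, -5.20400441e+01,  4.64797926e+01,  1.66661519e-02,
        1.80669863e-04, -3.25037286e-05]), 'tool_pos': array([ 0.12309166, -0.53579819,  0.2305726 ]), 'tcp_rot': array([[ 9.74616635e-01,  2.23880222e-01, -2.48646772e-04],
       [ 2.23880353e-01, -9.74615735e-01,  1.32546781e-03],
       [ 5.44109714e-05, -1.34749011e-03, -9.99999091e-01]]), 'ft_force': array([-0.46921969,  0.33343476,  0.50049284]), 'moment': array([0.02617761, 0.01088854, 0.05428182]), 'width': 0.08576486190562922}
scene [[481.3, 0.0, 279.2], [0.0, 481.3, 211.1], [0.0, 0.0, 1.0]] [0.052 0.    0.    0.    0.   ] [[-0.823, -0.322, 0.467, -0.159], [-0.567, 0.445, -0.693, 0.984], [0.016, -0.836, -0.549, 0.943], [0.0, 0.0, 0.0, 1.0]]
top [[459.5, 0.0, 287.7], [0.0, 459.5, 207.7], [0.0, 0.0, 1.0]] [-0.001  0.     0.     0.     0.   ] [[-0.003, -0.995, 0.099, 0.399], [-1.0, 0.004, 0.005, -0.073], [-0.005, -0.099, -0.995, 1.614], [0.0, 0.0, 0.0, 1.0]]
wrist [[355.8, 0.0, 281.3], [0.0, 355.8, 208.0], [0.0, 0.0, 1.0]] [-0.092  0.     0.     0.     0.   ] [[0.224, -0.929, -0.295, 0.199], [-0.975, -0.214, -0.066, -0.517], [-0.002, 0.302, -0.953, 0.373], [0.0, 0.0, 0.0, 1.0]]
```

View pics/scene0.png

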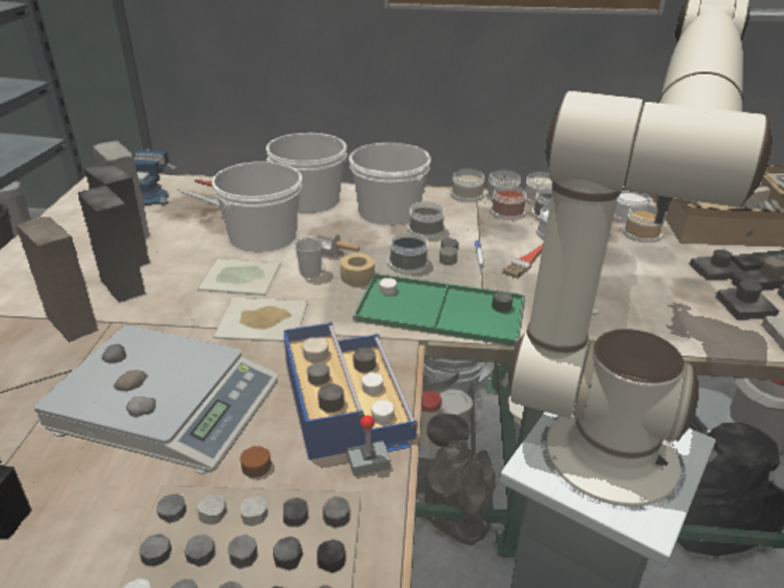

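View pics/top0.png

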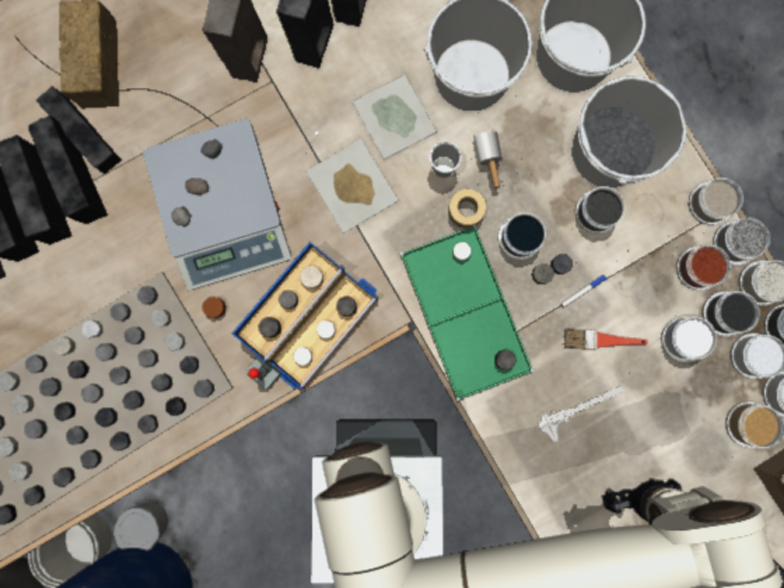

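Both tiers hold 3 pucks: dark, pale and pale on the lower tier (top picture 346,305; 326,328; 302,356), and beige, charcoal and dark on the upper (312,276; 289,299; 270,327). The lever ball is at (254,373), with the tray to the right: its pale reference is at (462,251) and its dark one at (505,360).

```bash
cat > h.py <<'E'
from workcell import telemetry,cams
import cv2,numpy as np
from scipy.optimize import least_squares
def ray(c,uv,z):
    "pixels (Nx2) -> world points on plane z"
    p=cv2.undistortPoints(np.float64(uv).reshape(-1,1,2),c["mtx"],c["dist"]).reshape(-1,2)
    T=c["world_from_camera"];d=np.c_[p,np.ones(len(p))]@T[:3,:3].T;o=T[:3,3]
    return o+d*((np.broadcast_to(z,len(p))-o[2])/d[:,2])[:,None]
def proj(c,P):
    T=np.linalg.inv(c["world_from_camera"]);r,_=cv2.Rodrigues(T[:3,:3])
    return cv2.projectPoints(np.float64(P).reshape(-1,1,3),r,T[:3,3],c["mtx"],c["dist"])[0].reshape(-1,2)
def fitpose(W,L):
    "2D rigid fit local->world: x,y,yaw"
    W=np.array(W)[:,:2];L=np.array(L)
    f=lambda q:((L@np.array([[np.cos(q[2]),np.sin(q[2])],[-np.sin(q[2]),np.cos(q[2])]])+q[:2])-W).ravel()
    s=min((least_squares(f,[*W.mean(0),a]) for a in(0,1.5,3,4.5)),key=lambda s:s.cost);return s.x,s.fun
def tow(q,L):
    L=np.atleast_2d(L);c,s=np.cos(q[2]),np.sin(q[2]);return L@np.array([[c,s],[-s,c]])+q[:2]
E
python3 - <<'E'
from h import *
c=cams.get_calibration("top")
k=1/1.4
r=ray(c,np.array([[235,333],[310,245],[377,295],[301,388]])*k,[.097,.097,.047,.047])
print("rack corners",np.round(r,3).tolist())
q,e=fitpose(r,[[102,145],[102,-145],[-101,-145],[-101,145]]*np.array(.001));print("rack",q,np.round(e,3))
t=ray(c,np.array([[403,253],[478,226],[531,371],[458,399]])*k,.018)
q2,e=fitpose(t,np.array([[100,195],[100,-195],[-100,-195],[-100,195]])*.001);print("tray",q2,np.round(e,3))
print("tray corners",np.round(t,3).tolist())
p=ray(c,np.array([[346,305],[326,328],[302,356],[312,276],[289,299],[270,327],[254,373],[462,251],[505,360]])*k,[.047,.04,.04,.092,.09,.097,.1,.03,.037])
for n,x in zip("low1 low2 low3 up1 up2 up3 ball refp refd".split(),p):
    R=lambda q:np.round(tow([0,0,-q[2]],x[:2]-q[:2])[0],3)
    print(n,np.round(x,3),"rack",R(q),"tray",R(q2),"reach",round(np.hypot(*x[:2]),3))
E
```

```text
rack corners [[0.452, 0.331, 0.097], [0.661, 0.156, 0.097], [0.545, -0.002, 0.047], [0.321, 0.182, 0.047]]
rack [0.49442987 0.16631368 0.88495184] [-0.005  0.006  0.01  -0.003 -0.003 -0.002 -0.002 -0.002]
tray [ 0.50625091 -0.22467162  0.34698741] [-0.12   0.058 -0.055 -0.119  0.12  -0.063  0.055  0.124]
tray corners [[0.654, -0.066, 0.018], [0.721, -0.255, 0.018], [0.359, -0.379, 0.018], [0.291, -0.199, 0.018]]
low1 [0.521 0.074 0.047] rack [-0.055 -0.079] tray [0.115 0.276] reach 0.526
low2 [0.465 0.123 0.04 ] rack [-0.052 -0.005] tray [0.08  0.341] reach 0.481
low3 [0.397 0.181 0.04 ] rack [-0.05   0.085] tray [0.036 0.419] reach 0.437
up1 [0.587 0.151 0.092] rack [ 0.047 -0.081] tray [0.204 0.326] reach 0.606
up2 [0.533 0.206 0.09 ] rack [ 0.055 -0.004] tray [0.171 0.396] reach 0.571
up3 [0.466 0.248 0.097] rack [0.045 0.074] tray [0.123 0.459] reach 0.528
ball [0.358 0.283 0.1  ] rack [0.004 0.18 ] tray [0.034 0.528] reach 0.457
refp [ 0.656 -0.212  0.03 ] rack [-0.191 -0.365] tray [ 0.145 -0.039] reach 0.69
refd [ 0.386 -0.313  0.037] rack [-0.44 -0.22] tray [-0.143 -0.042] reach 0.497
```

Request:
jog_arm(rows=[{"translation":[0.735,-0.726,-0.2],"rotation":[0,0,-0.21],"fingers":-1},{"translation":[0.735,-0.726,-0.2],"rotation":[0,0,-0.21],"fingers":-1},{"translation":[0.735,-0.726,-0.2],"rotation":[0,0,-0.21],"fingers":-1},{"translation":[0.735,-0.726,-0.2],"rotation":[0,0,-0.21],"fingers":-1},{"translation":[0.735,-0.726,-0.2],"rotation":[0,0,-0.21],"fingers":-1},{"translation":[0.735,-0.726,-0.2],"rotation":[0,0,-0.21],"fingers":-1},{"translation":[0.735,-0.726,-0.2],"rotation":[0,0,-0.21],"fingers":-1},{"translation":[0.735,-0.726,-0.2],"rotation":[0,0,-0.21],"fingers":-1},{"translation":[0.735,-0.726,-0.2],"rotation":[0,0,-0.21],"fingers":-1},{"translation":[0.735,-0.726,-0.2],"rotation":[0,0,-0.21],"fingers":-1},{"translation":[0.735,-0.726,-0.2],"rotation":[0,0,-0.21],"fingers":-1},{"translation":[0.735,-0.726,-0.2],"rotation":[0,0,-0.21],"fingers":-1}])

```text
clock: 1.6
tool_pos: [0.3996, -0.1007, 0.3311]
tcp_rot: [[0.634, 0.773, -0.0], [0.773, -0.634, -0.0], [-0.0, -0.0, -1.0]]
ft_force: [0.6, 0.1, -1.1]
width: 0.0005
```

```bash
cat >> h.py <<'E'
def plan(x,y,z,yaw,o=None):
    "jog numbers from the present pose to TCP (x,y,z), tool x at yaw deg, tool down"
    o=o or telemetry.get_obs();R=o["tcp_rot"]
    a=np.radians(yaw);G=np.array([[np.cos(a),np.sin(a),0],[np.sin(a),-np.cos(a),0],[0,0,-1]])
    t=R.T@(np.array([x,y,z])-o["tool_pos"])/.5
    r=cv2.Rodrigues(R.T@G)[0].ravel()/np.pi
    return np.round(t,3).tolist(),np.round(r,3).tolist()
def stat():
    o=telemetry.get_obs();R=o["tcp_rot"]
    print("t %.2f"%o["clock"],np.round(o["tool_pos"],4),"yaw %.1f"%np.degrees(np.arctan2(R[1,0],R[0,0])),"w %.4f"%o["width"],"F",np.round(o["ft_force"],1),"q6 %.2f"%o["joint_positions"][5]);return o
E
python3 -c "
from h import *
stat();print(plan(.45,.15,.33,50.7))"
```

```text
t 1.60 [ 0.3996 -0.1007  0.3311] yaw 50.7 w 0.0005 F [ 0.6  0.1 -1.1] q6 2.01
([0.452, -0.24, 0.002], [-0.0, 0.0, -0.0])
```

Request:
jog_arm(rows=[{"translation":[0.452,-0.24,0]},{"translation":[0.452,-0.24,0]},{"translation":[0.452,-0.24,0]},{"translation":[0.452,-0.24,0]},{"translation":[0.452,-0.24,0]},{"translation":[0.452,-0.24,0]},{"translation":[0.452,-0.24,0]},{"translation":[0.452,-0.24,0]}])

```text
schema error: expected keys rotation, translation, fingers
```

Run:
```python
from h import *
stat();c=cams.get_calibration("wrist");im=cams.camera("wrist")
np.savez("w1.npz",im=im,**c)
big=cv2.resize(im,(784,588),interpolation=cv2.INTER_CUBIC)
q=[.4944,.1663,.885]
L=np.array([[102,145],[102,-145],[-101,-145],[-101,145]])*.001
P=np.c_[tow(q,L),[.097,.097,.047,.047]]
for u in proj(c,P)*1.4: cv2.circle(big,tuple(int(v) for v in u),4,(0,255,0),1)
cv2.imwrite("pics/w1.png",big)
```

```text
t 1.60 [ 0.3996 -0.1007  0.3311] yaw 50.7 w 0.0005 F [ 0.6  0.1 -1.1] q6 2.01
```

View pics/w1.png

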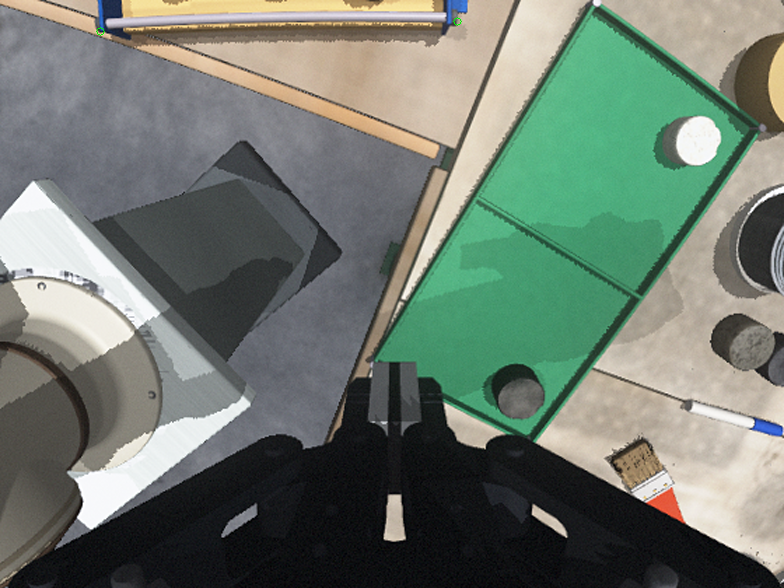

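This gives a clean tray view: rim corners at (597,4), (760,128), (533,440) and (373,358), divider from (478,201) to (639,297), pale reference at (697,141) and dark at (520,392). The move was refused, so I resend it.

Request:
jog_arm(rows=[{"translation":[0.452,-0.24,0],"rotation":[0,0,0],"fingers":-1},{"translation":[0.452,-0.24,0],"rotation":[0,0,0],"fingers":-1},{"translation":[0.452,-0.24,0],"rotation":[0,0,0],"fingers":-1},{"translation":[0.452,-0.24,0],"rotation":[0,0,0],"fingers":-1},{"translation":[0.452,-0.24,0],"rotation":[0,0,0],"fingers":-1},{"translation":[0.452,-0.24,0],"rotation":[0,0,0],"fingers":-1},{"translation":[0.452,-0.24,0],"rotation":[0,0,0],"fingers":-1},{"translation":[0.452,-0.24,0],"rotation":[0,0,0],"fingers":-1}])

```text
clock: 2.65
tool_pos: [0.4502, 0.1497, 0.3317]
tcp_rot: [[0.635, 0.773, 0.001], [0.773, -0.635, 0.0], [0.001, 0.0, -1.0]]
ft_force: [0.5, 0.7, 0.3]
width: 0.0001
```

Run:
```python
from h import *
d=np.load("w1.npz");c1={k:d[k] for k in("mtx","dist","world_from_camera")}
t=ray(c1,np.array([[597,4],[760,128],[533,440],[373,358]])/1.4,.018)
q,e=fitpose(t,np.array([[-100,195],[100,195],[100,-195],[-100,-195]])*.001);print("tray",q,np.round(e,4))
r=ray(c1,np.array([[697,141],[520,392]])/1.4,[.03,.037]);print([tow([0,0,-q[2]],x[:2]-q[:2])[0].round(3) for x in r])
stat();c=cams.get_calibration("wrist");im=cams.camera("wrist")
np.savez("w2.npz",im=im,**c)
big=cv2.resize(im,(784,588),interpolation=cv2.INTER_CUBIC)
q=[.4944,.1663,.885]
L=np.array([[102,145],[102,-145],[-101,-145],[-101,145]])*.001
P=np.c_[tow(q,L),[.097,.097,.047,.047]]
for u in proj(c,P)*1.4: cv2.circle(big,tuple(int(v) for v in u),4,(0,255,0),1)
cv2.imwrite("pics/w2.png",big)
```

```text
tray [ 0.5088272  -0.21862431  5.06809993] [ 0.0046  0.0057  0.0063 -0.001  -0.0057 -0.004  -0.0052 -0.0007]
[array([0.044, 0.142]), array([ 0.042, -0.141])]
t 2.65 [0.4502 0.1497 0.3317] yaw 50.6 w 0.0001 F [0.5 0.7 0.3] q6 2.58
```

View pics/w2.png

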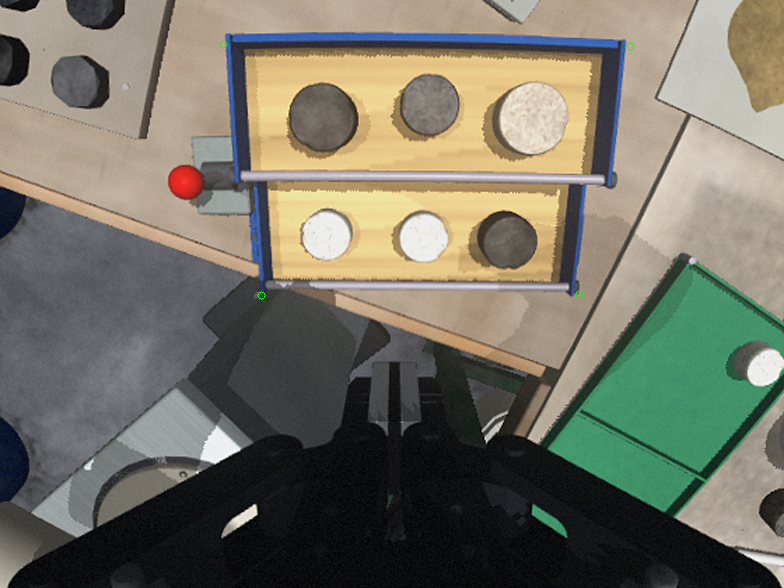

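Clear rack view: pucks at (323,117), (430,105) and (531,118) on the upper tier, (327,235), (423,236) and (507,239) on the lower, ball at (186,181). Overlaid rack corners match within about 8 px.

```bash
cat > pos.py <<'E'
from h import *
d=np.load("w2.npz");c=({k:d[k] for k in("mtx","dist","world_from_camera")})
r=ray(c,np.array([[231,36],[625,42],[578,292],[263,292]])/1.4,[.097,.097,.047,.047])
q,e=fitpose(r,np.array([[103,144],[103,-144],[-101,-144],[-101,144]])*.001)
if __name__=="__main__":
    print("rack",q,np.round(e,4))
    n="D_up gray_up beige_up pale_l pale_r D_low ball".split()
    p=ray(c,np.array([[323,117],[430,105],[531,118],[327,235],[423,236],[508,239],[186,181]])/1.4,[.097,.09,.092,.04,.04,.047,.1])
    for a,x in zip(n,p): print(a,np.round(x,4),"rack",np.round(tow([0,0,-q[2]],x[:2]-q[:2])[0],4))
    for L in([.06,.178],[-.09,.178],[.09,.178]): print(L,np.round(tow(q,[L]),4))
    print("yaw",np.degrees(q[2]))
E
python3 pos.py
```

```text
rack [0.49671194 0.16822584 0.88035104] [-0.0034  0.0019  0.0034 -0.0023  0.0004 -0.0007 -0.0004  0.0011]
D_up [0.468  0.2533 0.097 ] rack [0.0473 0.0764]
gray_up [0.5335 0.2106 0.09  ] rack [ 0.0561 -0.0013]
beige_up [0.5858 0.1568 0.092 ] rack [ 0.0479 -0.076 ]
pale_l [0.3997 0.1825 0.04  ] rack [-0.0507  0.0839]
pale_r [0.4647 0.1279 0.04  ] rack [-0.0514 -0.001 ]
D_low [0.5214 0.0801 0.047 ] rack [-0.0523 -0.0752]
ball [0.3588 0.2855 0.1   ] rack [0.0026 0.181 ]
[0.06, 0.178] [[0.3977 0.3278]]
[-0.09, 0.178] [[0.3022 0.2122]]
[0.09, 0.178] [[0.4168 0.351 ]]
yaw 50.440399097319954
```

Run:
```python
from pos import *
for L,z in(([.048,.178],.16),([.048,.178],.062),([-.02,.178],.062)):
    w=tow(q,[L])[0];print(L,np.round(w,3),plan(*w,z,50.4))
```

```text
[0.048, 0.178] [0.39  0.319] ([0.184, -0.307, 0.343], [0.0, -0.0, 0.001])
[0.048, 0.178] [0.39  0.319] ([0.184, -0.307, 0.539], [0.0, -0.0, 0.001])
[-0.02, 0.178] [0.347 0.266] ([0.048, -0.308, 0.539], [0.0, -0.0, 0.001])
```

Request:
jog_arm(rows=[{"translation":[0.184,-0.307,0.2],"rotation":[0,0,0],"fingers":-1},{"translation":[0.184,-0.307,0.3],"rotation":[0,0,0],"fingers":-1},{"translation":[0.184,-0.307,0.343],"rotation":[0,0,0],"fingers":-1},{"translation":[0.184,-0.307,0.343],"rotation":[0,0,0],"fingers":-1},{"translation":[0.184,-0.307,0.45],"rotation":[0,0,0],"fingers":-1},{"translation":[0.184,-0.307,0.539],"rotation":[0,0,0],"fingers":-1},{"translation":[0.184,-0.307,0.539],"rotation":[0,0,0],"fingers":-1},{"translation":[0.15,-0.307,0.539],"rotation":[0,0,0],"fingers":-1},{"translation":[0.13,-0.307,0.539],"rotation":[0,0,0],"fingers":-1},{"translation":[0.11,-0.307,0.539],"rotation":[0,0,0],"fingers":-1},{"translation":[0.09,-0.307,0.539],"rotation":[0,0,0],"fingers":-1},{"translation":[0.07,-0.307,0.539],"rotation":[0,0,0],"fingers":-1},{"translation":[0.05,-0.307,0.539],"rotation":[0,0,0],"fingers":-1},{"translation":[0.04,-0.307,0.539],"rotation":[0,0,0],"fingers":-1}])

```text
clock: 4.45
tool_pos: [0.3515, 0.2703, 0.0678]
tcp_rot: [[0.632, 0.775, 0.018], [0.774, -0.633, 0.017], [0.025, 0.004, -1.0]]
ft_force: [32.0, 35.1, 8.7]
width: -0.0001
```

Run:
```python
from pos import *
o=stat();print(tow([0,0,-q[2]],o["tool_pos"][:2]-q[:2]))
ims=[cams.camera(n) for n in("scene","wrist")]
a=cv2.resize(ims[0][240:360,200:320],(480,480),interpolation=cv2.INTER_CUBIC)
b=ims[1][:,:]
b=cv2.resize(b[100:400,130:430],(480,480));cv2.imwrite("pics/l1.png",cv2.hconcat([a,b])[:, :800])
```

```text
t 4.45 [0.3515 0.2703 0.0678] yaw 50.8 w -0.0001 F [32.  35.1  8.7] q6 2.91
[[-0.01378338  0.17695088]]
```

View pics/l1.png

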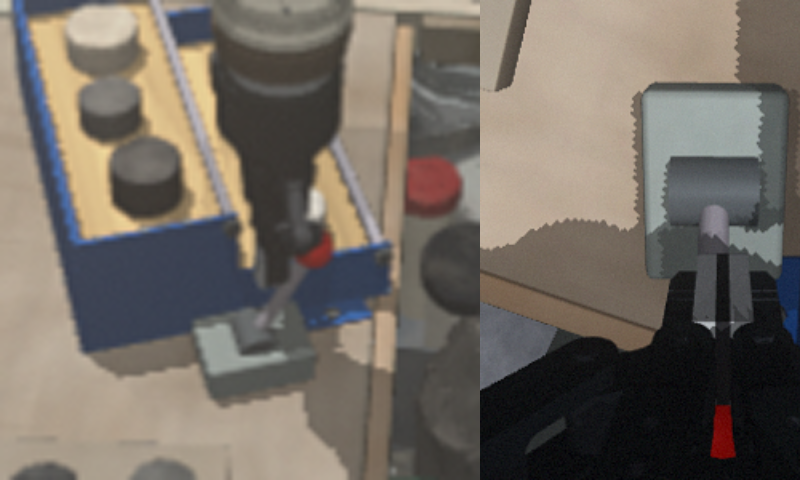

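The lever leans about 40° forward and the force has risen to about 47 N at its stop. I back off.

Request:
jog_arm(rows=[{"translation":[0.03,0,0],"rotation":[0,0,0],"fingers":-1},{"translation":[0.06,0,0],"rotation":[0,0,0],"fingers":-1},{"translation":[0.06,0,-0.1],"rotation":[0,0,0],"fingers":-1},{"translation":[0.06,0,-0.2],"rotation":[0,0,0],"fingers":-1},{"translation":[0.06,0,-0.3],"rotation":[0,0,0],"fingers":-1},{"translation":[0.06,0,-0.3],"rotation":[0,0,0],"fingers":-1},{"translation":[0.06,0,-0.3],"rotation":[0,0,0],"fingers":-1}])

```text
clock: 5.42
tool_pos: [0.3627, 0.2867, 0.2105]
tcp_rot: [[0.633, 0.774, -0.002], [0.774, -0.633, -0.002], [-0.002, -0.0, -1.0]]
ft_force: [0.0, -0.2, -0.8]
width: 0.0001
```

Run:
```python
from pos import *
stat();c=cams.get_calibration("scene");t=cams.get_calibration("top")
im=cams.camera("scene");h=cv2.cvtColor(im,cv2.COLOR_BGR2HSV)
def red(im):
    h=cv2.cvtColor(im,cv2.COLOR_BGR2HSV);return ((h[...,0]<6)|(h[...,0]>174))&(h[...,1]>200)&(h[...,2]>100)
m=red(im);n,l,s,ce=cv2.connectedComponentsWithStats(m.astype(np.uint8))
print([(s[i,4],ce[i].round(1)) for i in range(1,n) if s[i,4]>8])
for a in(0,20,30,35,40,45,50,55,60):
    th=np.radians(a);w=tow(q,[[-.08*np.sin(th),.178]])[0]
    print(a,proj(c,[*w,.022+.08*np.cos(th)]).round(1))
for n_,p in(("pale_l",(.3997,.1825)),):print(n_,plan(*p,.14,50.4),plan(*p,.018,50.4))
```

```text
t 5.42 [0.3627 0.2867 0.2105] yaw 50.7 w 0.0001 F [ 0.  -0.2 -0.8] q6 2.92
[]
0 [[262.6 301.5]]
20 [[273.3 300.9]]
30 [[278.1 301.7]]
35 [[280.4 302.4]]
40 [[282.5 303.2]]
45 [[284.4 304.2]]
50 [[286.1 305.4]]
55 [[287.7 306.6]]
60 [[289.  308.1]]
pale_l ([-0.114, 0.189, 0.14], [-0.0, 0.001, 0.002]) ([-0.113, 0.189, 0.384], [-0.0, 0.001, 0.002])
```

Request:
jog_arm(squeeze=60, rows=[{"translation":[-0.114,0.189,0.14],"rotation":[0,0,0],"fingers":0.45},{"translation":[-0.114,0.189,0.14],"rotation":[0,0,0],"fingers":0.45},{"translation":[-0.114,0.189,0.14],"rotation":[0,0,0],"fingers":0.45},{"translation":[-0.114,0.189,0.14],"rotation":[0,0,0],"fingers":0.45},{"translation":[-0.114,0.189,0.14],"rotation":[0,0,0],"fingers":0.45},{"translation":[-0.114,0.189,0.24],"rotation":[0,0,0],"fingers":0.45},{"translation":[-0.114,0.189,0.34],"rotation":[0,0,0],"fingers":0.45},{"translation":[-0.114,0.189,0.38],"rotation":[0,0,0],"fingers":0.45},{"translation":[-0.114,0.189,0.38],"rotation":[0,0,0],"fingers":0.45}])

```text
clock: 6.6
tool_pos: [0.3991, 0.1835, 0.021]
tcp_rot: [[0.632, 0.775, -0.002], [0.775, -0.632, -0.001], [-0.002, -0.001, -1.0]]
ft_force: [-0.3, 0.1, -0.5]
width: 0.0618
```

Run:
```python
from pos import *
stat();im=cams.camera("wrist");s=cams.camera("scene");t=cams.camera("top")
big=cv2.resize(im,(560,420))[:, :420]
a=cv2.resize(s[250:355,215:320],(380,380),interpolation=cv2.INTER_CUBIC)
big=cv2.copyMakeBorder(big,0,0,0,0,0);o=np.zeros((420,800,3),np.uint8);o[:,:420]=im[:,70:490];o[:380,420:]=a;cv2.imwrite("pics/g1.png",o)
```

```text
t 6.60 [0.3991 0.1835 0.021 ] yaw 50.8 w 0.0618 F [-0.3  0.1 -0.5] q6 2.69
```

View pics/g1.png

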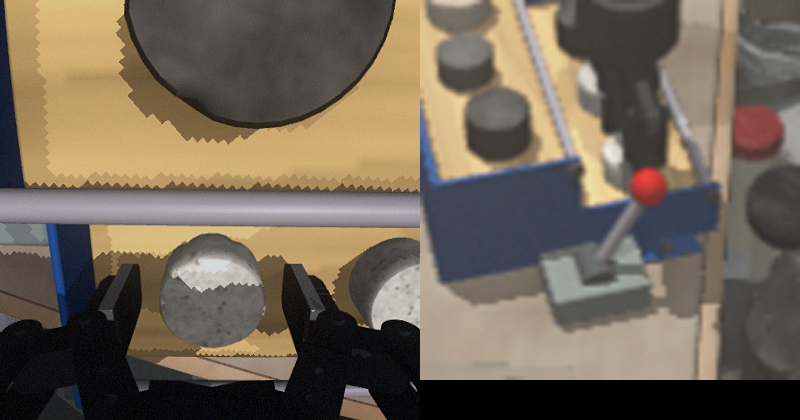

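The puck is centred between the pads, and the ball at scene pixel (278,302) fits a 30° front lean, which stayed put. I grip and lift.

Request:
jog_arm(squeeze=60, rows=[{"translation":[0,0,0],"rotation":[0,0,0],"fingers":-1},{"translation":[0,0,0],"rotation":[0,0,0],"fingers":-1},{"translation":[0,0,0],"rotation":[0,0,0],"fingers":-1},{"translation":[0,0,0],"rotation":[0,0,0],"fingers":-1},{"translation":[0,0,0],"rotation":[0,0,0],"fingers":-1},{"translation":[0,0,-0.06],"rotation":[0,0,0],"fingers":-1},{"translation":[0,0,-0.16],"rotation":[0,0,0],"fingers":-1},{"translation":[0,0,-0.26],"rotation":[0,0,0],"fingers":-1},{"translation":[0,0,-0.26],"rotation":[0,0,0],"fingers":-1},{"translation":[0,0,-0.26],"rotation":[0,0,0],"fingers":-1}])

```text
clock: 8.0
tool_pos: [0.4, 0.1828, 0.1514]
tcp_rot: [[0.633, 0.774, -0.0], [0.774, -0.633, -0.0], [-0.0, 0.0, -1.0]]
ft_force: [0.0, -0.5, -2.0]
width: 0.0414
```

```bash
cat >> h.py <<'E'
TQ=[.508,-.221,5.068]   # tray pose
def toslot(n,i,z=.014):
    "n: +1 pale bay, -1 dark bay; i slot 0..2 ; TCP plan hovering and down"
    w=tow(TQ,[[-.035,n*(.04+.058*i)]])[0];y=np.degrees(TQ[2])+90-360
    print("slot",w.round(3),"yaw",round(y,1),"hover",plan(*w,.10,y),"down",plan(*w,z,y)[0])
E
python3 - <<'E'
from h import *
stat();toslot(1,2)
E
```

```text
t 8.00 [0.4    0.1828 0.1514] yaw 50.7 w 0.0414 F [ 0.  -0.5 -2. ] q6 2.68
slot [ 0.642 -0.134] yaw 20.4 hover ([-0.184, 0.776, 0.103], [0.0, 0.0, 0.169]) down [-0.184, 0.776, 0.275]
```

Request:
jog_arm(rows=[{"translation":[-0.184,0.776,0],"rotation":[0,0,0.169],"fingers":-1},{"translation":[-0.184,0.776,0],"rotation":[0,0,0.169],"fingers":-1},{"translation":[-0.184,0.776,0],"rotation":[0,0,0.169],"fingers":-1},{"translation":[-0.184,0.776,0],"rotation":[0,0,0.169],"fingers":-1},{"translation":[-0.184,0.776,0],"rotation":[0,0,0.169],"fingers":-1},{"translation":[-0.184,0.776,0],"rotation":[0,0,0.169],"fingers":-1},{"translation":[-0.184,0.776,0],"rotation":[0,0,0.169],"fingers":-1},{"translation":[-0.184,0.776,0],"rotation":[0,0,0.169],"fingers":-1},{"translation":[-0.184,0.776,0],"rotation":[0,0,0.169],"fingers":-1},{"translation":[-0.184,0.776,0],"rotation":[0,0,0.169],"fingers":-1},{"translation":[-0.184,0.776,0.1],"rotation":[0,0,0.169],"fingers":-1},{"translation":[-0.184,0.776,0.15],"rotation":[0,0,0.169],"fingers":-1}])

```text
clock: 9.5
tool_pos: [0.6411, -0.1328, 0.0747]
tcp_rot: [[0.937, 0.348, -0.002], [0.348, -0.937, 0.0], [-0.002, -0.001, -1.0]]
ft_force: [-0.4, 0.9, -1.8]
width: 0.0404
```

Run:
```python
from h import *
stat();toslot(1,2,.011);cv2.imwrite("pics/p1.png",cams.camera("wrist"))
```

```text
t 9.50 [ 0.6411 -0.1328  0.0747] yaw 20.4 w 0.0404 F [-0.4  0.9 -1.8] q6 2.58
slot [ 0.642 -0.134] yaw 20.4 hover ([0.001, 0.003, -0.051], [-0.0, 0.001, 0.0]) down [0.001, 0.003, 0.127]
```

View pics/p1.png

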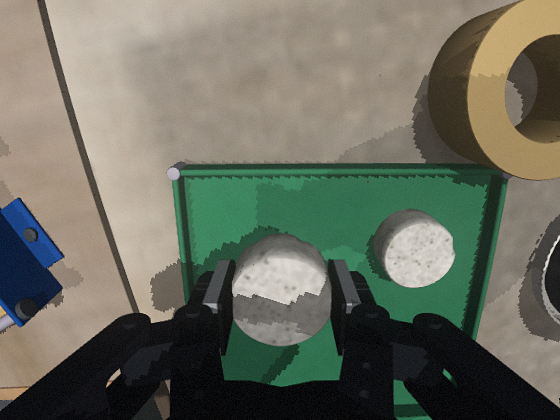

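The puck hangs inside the pale bay, aligned with the walls, with the reference clear at (415,250). I lower, release, and go on to hover at the next.

Request:
jog_arm(rows=[{"translation":[0,0,0.08],"rotation":[0,0,0],"fingers":-1},{"translation":[0,0,0.127],"rotation":[0,0,0],"fingers":-1},{"translation":[0,0,0.127],"rotation":[0,0,0],"fingers":-1},{"translation":[0,0,0.127],"rotation":[0,0,0],"fingers":0.4},{"translation":[0,0,0.127],"rotation":[0,0,0],"fingers":0.4},{"translation":[0,0,0.127],"rotation":[0,0,0],"fingers":0.4},{"translation":[0,0,0.05],"rotation":[0,0,0],"fingers":0.4},{"translation":[0,0,-0.07],"rotation":[0,0,0],"fingers":0.4},{"translation":[0,0,-0.151],"rotation":[0,0,0],"fingers":0.4},{"translation":[-0.149,-0.611,-0.151],"rotation":[0,0,-0.167],"fingers":0.4},{"translation":[-0.149,-0.611,-0.151],"rotation":[0,0,-0.167],"fingers":0.4},{"translation":[-0.149,-0.611,-0.151],"rotation":[0,0,-0.167],"fingers":0.4},{"translation":[-0.149,-0.611,-0.151],"rotation":[0,0,-0.167],"fingers":0.4},{"translation":[-0.149,-0.611,-0.151],"rotation":[0,0,-0.167],"fingers":0.4},{"translation":[-0.149,-0.611,-0.151],"rotation":[0,0,-0.167],"fingers":0.4},{"translation":[-0.149,-0.611,-0.151],"rotation":[0,0,-0.167],"fingers":0.4},{"translation":[-0.149,-0.611,-0.151],"rotation":[0,0,-0.167],"fingers":0.4},{"translation":[-0.149,-0.611,-0.151],"rotation":[0,0,-0.167],"fingers":0.4}])

```text
clock: 11.8
tool_pos: [0.4668, 0.1258, 0.1521]
tcp_rot: [[0.639, 0.769, -0.0], [0.769, -0.639, -0.0], [-0.0, -0.0, -1.0]]
ft_force: [0.0, -0.8, 0.6]
width: 0.0599
```

Run:
```python
from h import *
stat();print(plan(.4647,.1279,.017,50.4));w=cams.camera("wrist");t=cams.camera("top")
o=np.zeros((420,800,3),np.uint8);o[:,:420]=w[:,70:490]
o[:380,420:]=cv2.resize(t[140:300,160:400],(380,253),interpolation=cv2.INTER_CUBIC) if 0 else cv2.resize(t[140:320,200:380],(380,380),interpolation=cv2.INTER_CUBIC)
cv2.imwrite("pics/g2.png",o)
```

```text
t 11.80 [0.4668 0.1258 0.1521] yaw 50.3 w 0.0599 F [ 0.  -0.8  0.6] q6 2.53
([0.001, -0.006, 0.27], [-0.0, 0.0, -0.001])
```

View pics/g2.png

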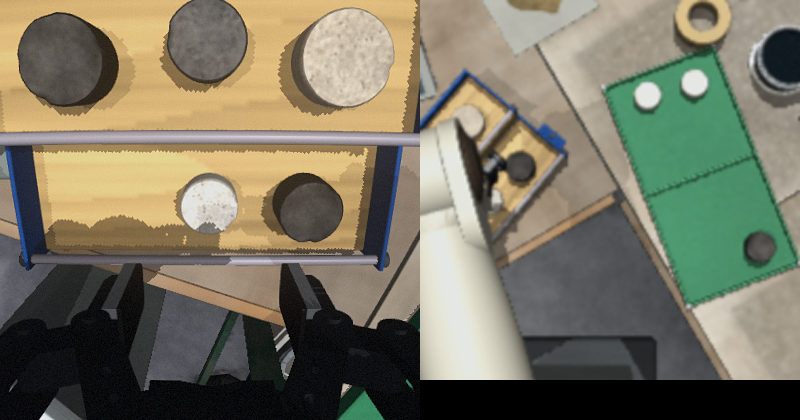

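Puck 1 lies flat in the pale bay beside its reference; pucks on the rack are where they were. Next grasp.

Request:
jog_arm(rows=[{"translation":[0.001,-0.006,0.1],"rotation":[0,0,0],"fingers":0.3},{"translation":[0.001,-0.006,0.2],"rotation":[0,0,0],"fingers":0.3},{"translation":[0.001,-0.006,0.27],"rotation":[0,0,0],"fingers":0.3},{"translation":[0.001,-0.006,0.27],"rotation":[0,0,0],"fingers":0.3},{"translation":[0.001,-0.006,0.27],"rotation":[0,0,0],"fingers":-1},{"translation":[0.001,-0.006,0.27],"rotation":[0,0,0],"fingers":-1},{"translation":[0.001,-0.006,0.27],"rotation":[0,0,0],"fingers":-1},{"translation":[0.001,-0.006,0.27],"rotation":[0,0,0],"fingers":-1},{"translation":[0.001,-0.006,0.22],"rotation":[0,0,0],"fingers":-1},{"translation":[0.001,-0.006,0.1],"rotation":[0,0,0],"fingers":-1},{"translation":[0.001,-0.006,0],"rotation":[0,0,0],"fingers":-1},{"translation":[0.001,-0.006,0],"rotation":[0,0,0],"fingers":-1}])

```text
clock: 13.4
tool_pos: [0.4661, 0.1296, 0.1566]
tcp_rot: [[0.638, 0.77, 0.007], [0.77, -0.638, 0.002], [0.006, 0.004, -1.0]]
ft_force: [-0.2, 0.3, -1.8]
width: 0.0414
```

```bash
cat >> h.py <<'E'
PK={"D_up":(.468,.2533,.097,.049),"gray":(.5335,.2106,.09,.044),"beige":(.5858,.1568,.092,.053),"D_low":(.5214,.0801,.047,.049)}
def locate(names=PK,cam="wrist"):
    c=cams.get_calibration(cam);g=cv2.medianBlur(cv2.cvtColor(cams.camera(cam),cv2.COLOR_BGR2GRAY),5)
    for n in names:
        x,y,z,d=PK[n];u=proj(c,[x,y,z])[0]
        r=np.linalg.norm(proj(c,[x+d/2,y,z])[0]-u)
        H=cv2.HoughCircles(g,cv2.HOUGH_GRADIENT,1,8,param1=80,param2=12,minRadius=int(r*.85),maxRadius=int(r*1.15)+1)
        if H is None: print(n,"none");continue
        H=H[0];i=np.argmin(np.hypot(*(H[:,:2]-u).T))
        print(n,"exp",u.round(0),"r %.0f"%r,"found",H[i].round(0),"world",ray(c,[H[i,:2]],z)[0].round(4),"was",(x,y))
E
python3 - <<'E'
from h import *
stat();toslot(1,1,.011);locate()
E
```

```text
t 13.40 [0.4661 0.1296 0.1566] yaw 50.4 w 0.0414 F [-0.2  0.3 -1.8] q6 2.53
slot [ 0.588 -0.154] yaw 20.4 hover ([-0.283, 0.549, 0.114], [0.001, -0.002, 0.167]) down [-0.284, 0.548, 0.292]
D_up exp [140.  65.] r 45 found [136.  66.  45.] world [0.4654 0.2543 0.097 ] was (0.468, 0.2533)
gray exp [283.  47.] r 41 found [282.  46.  40.] world [0.5333 0.2116 0.09  ] was (0.5335, 0.2106)
beige exp [417.  64.] r 48 found [416.  64.  46.] world [0.5854 0.1574 0.092 ] was (0.5858, 0.1568)
D_low exp [381. 211.] r 33 found [378. 210.  35.] world [0.5206 0.0819 0.047 ] was (0.5214, 0.0801)
```

Request:
jog_arm(rows=[{"translation":[-0.283,0.549,0],"rotation":[0,0,0.167],"fingers":-1},{"translation":[-0.283,0.549,0],"rotation":[0,0,0.167],"fingers":-1},{"translation":[-0.283,0.549,0],"rotation":[0,0,0.167],"fingers":-1},{"translation":[-0.283,0.549,0],"rotation":[0,0,0.167],"fingers":-1},{"translation":[-0.283,0.549,0],"rotation":[0,0,0.167],"fingers":-1},{"translation":[-0.283,0.549,0],"rotation":[0,0,0.167],"fingers":-1},{"translation":[-0.283,0.549,0],"rotation":[0,0,0.167],"fingers":-1},{"translation":[-0.283,0.549,0],"rotation":[0,0,0.167],"fingers":-1},{"translation":[-0.283,0.549,0.1],"rotation":[0,0,0.167],"fingers":-1},{"translation":[-0.283,0.549,0.15],"rotation":[0,0,0.167],"fingers":-1},{"translation":[-0.283,0.549,0.15],"rotation":[0,0,0.167],"fingers":-1}])

```text
clock: 14.82
tool_pos: [0.5841, -0.1536, 0.0755]
tcp_rot: [[0.937, 0.349, -0.003], [0.349, -0.937, 0.001], [-0.003, -0.002, -1.0]]
ft_force: [-0.7, 0.2, -1.0]
width: 0.0416
```

Run:
```python
from h import *
stat();toslot(1,1,.011);print(plan(.5207,.0812,.15,50.4))
```

```text
t 14.82 [ 0.5841 -0.1536  0.0755] yaw 20.4 w 0.0416 F [-0.7  0.2 -1. ] q6 2.53
slot [ 0.588 -0.154] yaw 20.4 hover ([0.006, 0.003, -0.049], [-0.001, 0.001, 0.0]) down [0.007, 0.004, 0.129]
([0.044, -0.485, -0.148], [-0.001, 0.001, -0.167])
```

Request:
jog_arm(rows=[{"translation":[0,0,0.08],"rotation":[0,0,0],"fingers":-1},{"translation":[0,0,0.129],"rotation":[0,0,0],"fingers":-1},{"translation":[0,0,0.129],"rotation":[0,0,0],"fingers":-1},{"translation":[0,0,0.129],"rotation":[0,0,0],"fingers":0.4},{"translation":[0,0,0.129],"rotation":[0,0,0],"fingers":0.4},{"translation":[0,0,0.129],"rotation":[0,0,0],"fingers":0.4},{"translation":[0,0,0.05],"rotation":[0,0,0],"fingers":0.4},{"translation":[0,0,-0.07],"rotation":[0,0,0],"fingers":0.4},{"translation":[0,0,-0.148],"rotation":[0,0,0],"fingers":0.4},{"translation":[0.044,-0.485,-0.148],"rotation":[0,0,-0.167],"fingers":0.4},{"translation":[0.044,-0.485,-0.148],"rotation":[0,0,-0.167],"fingers":0.4},{"translation":[0.044,-0.485,-0.148],"rotation":[0,0,-0.167],"fingers":0.4},{"translation":[0.044,-0.485,-0.148],"rotation":[0,0,-0.167],"fingers":0.4},{"translation":[0.044,-0.485,-0.148],"rotation":[0,0,-0.167],"fingers":0.4},{"translation":[0.044,-0.485,-0.148],"rotation":[0,0,-0.167],"fingers":0.4},{"translation":[0.044,-0.485,-0.148],"rotation":[0,0,-0.167],"fingers":0.4},{"translation":[0.044,-0.485,-0.148],"rotation":[0,0,-0.167],"fingers":0.4}])

```text
clock: 16.95
tool_pos: [0.5222, 0.079, 0.1512]
tcp_rot: [[0.639, 0.769, -0.0], [0.769, -0.639, -0.0], [-0.0, -0.0, -1.0]]
ft_force: [0.1, -0.6, 0.2]
width: 0.0598
```

Run:
```python
from h import *
stat();print(plan(.5207,.0812,.018,50.4));locate()
```

```text
t 16.95 [0.5222 0.079  0.1512] yaw 50.3 w 0.0598 F [ 0.1 -0.6  0.2] q6 2.41
([0.002, -0.005, 0.266], [-0.0, 0.0, -0.001])
D_up exp [ 7. 65.] r 42 found [ 4. 64. 44.] world [0.467  0.2545 0.097 ] was (0.468, 0.2533)
gray exp [143.  41.] r 41 found [140.  40.  41.] world [0.5322 0.2122 0.09  ] was (0.5335, 0.2106)
beige exp [282.  54.] r 52 found [286.  52.  47.] world [0.5881 0.1563 0.092 ] was (0.5858, 0.1568)
D_low exp [281. 208.] r 34 found [284. 208.  35.] world [0.5232 0.0791 0.047 ] was (0.5214, 0.0801)
```

Request:
jog_arm(rows=[{"translation":[0,-0.002,0.1],"rotation":[0,0,0],"fingers":0.4},{"translation":[0,-0.002,0.2],"rotation":[0,0,0],"fingers":0.4},{"translation":[0,-0.002,0.266],"rotation":[0,0,0],"fingers":0.4},{"translation":[0,-0.002,0.266],"rotation":[0,0,0],"fingers":0.4},{"translation":[0,-0.002,0.266],"rotation":[0,0,0],"fingers":-1},{"translation":[0,-0.002,0.266],"rotation":[0,0,0],"fingers":-1},{"translation":[0,-0.002,0.266],"rotation":[0,0,0],"fingers":-1},{"translation":[0,-0.002,0.266],"rotation":[0,0,0],"fingers":-1},{"translation":[0,-0.002,0.22],"rotation":[0,0,0],"fingers":-1},{"translation":[0,-0.002,0.1],"rotation":[0,0,0],"fingers":-1},{"translation":[0,-0.002,0],"rotation":[0,0,0],"fingers":-1},{"translation":[0,-0.002,0],"rotation":[0,0,0],"fingers":-1},{"translation":[0,-0.002,0],"rotation":[0,0,0],"fingers":-1}])

```text
clock: 18.62
tool_pos: [0.521, 0.0807, 0.1507]
tcp_rot: [[0.638, 0.77, -0.0], [0.77, -0.638, -0.0], [-0.0, -0.0, -1.0]]
ft_force: [-0.9, -1.0, -1.7]
width: 0.0467
```

Run:
```python
from h import *
stat();toslot(-1,2,.011)
```

```text
t 18.62 [0.521  0.0807 0.1507] yaw 50.4 w 0.0467 F [-0.9 -1.  -1.7] q6 2.42
slot [ 0.35  -0.243] yaw 20.4 hover ([-0.716, 0.148, 0.102], [-0.0, 0.0, 0.167]) down [-0.716, 0.148, 0.28]
```

Request:
jog_arm(rows=[{"translation":[-0.716,0.148,0],"rotation":[0,0,0.167],"fingers":-1},{"translation":[-0.716,0.148,0],"rotation":[0,0,0.167],"fingers":-1},{"translation":[-0.716,0.148,0],"rotation":[0,0,0.167],"fingers":-1},{"translation":[-0.716,0.148,0],"rotation":[0,0,0.167],"fingers":-1},{"translation":[-0.716,0.148,0],"rotation":[0,0,0.167],"fingers":-1},{"translation":[-0.716,0.148,0],"rotation":[0,0,0.167],"fingers":-1},{"translation":[-0.716,0.148,0],"rotation":[0,0,0.167],"fingers":-1},{"translation":[-0.716,0.148,0],"rotation":[0,0,0.167],"fingers":-1},{"translation":[-0.716,0.148,0],"rotation":[0,0,0.167],"fingers":-1},{"translation":[-0.716,0.148,0.1],"rotation":[0,0,0.167],"fingers":-1},{"translation":[-0.716,0.148,0.15],"rotation":[0,0,0.167],"fingers":-1},{"translation":[-0.716,0.148,0.15],"rotation":[0,0,0.167],"fingers":-1}])

```text
clock: 20.12
tool_pos: [0.3493, -0.2406, 0.0746]
tcp_rot: [[0.937, 0.349, -0.003], [0.349, -0.937, 0.002], [-0.002, -0.003, -1.0]]
ft_force: [-0.5, 0.3, -0.0]
width: 0.047
```

Run:
```python
from h import *
stat();toslot(-1,2,.011);print(plan(.587,.1568,.20,50.4));im=cams.camera("wrist");cv2.imwrite("pics/p3.png",im)
```

```text
t 20.12 [ 0.3493 -0.2406  0.0746] yaw 20.4 w 0.0470 F [-0.5  0.3 -0. ] q6 2.18
slot [ 0.35  -0.243] yaw 20.4 hover ([-0.001, 0.004, -0.051], [-0.001, 0.001, 0.0]) down [-0.001, 0.004, 0.127]
([0.723, -0.579, -0.251], [-0.001, 0.0, -0.166])
```

View pics/p3.png

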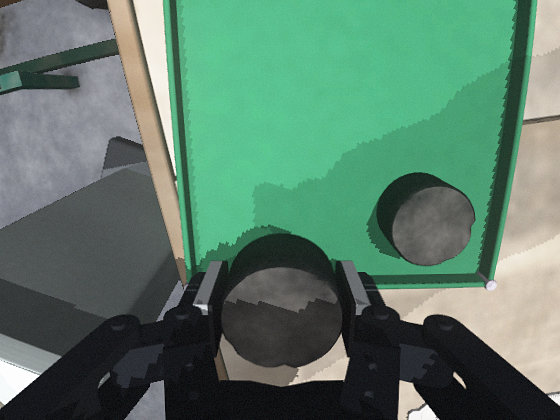

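The dark puck appears over the end wall (line from (190,283) to (490,287)), partly by perspective. I work out the clearance before lowering.

Run:
```python
from h import *
c=cams.get_calibration("wrist")
u=[[185,283],[490,286],[165,0],[180,200],[532,40]]
w=ray(c,u,.018);print(w.round(4))
t=[tow([0,0,-TQ[2]],x[:2]-TQ[:2])[0].round(4) for x in w];print(t)
o=stat();print(tow([0,0,-TQ[2]],o["tool_pos"][:2]-TQ[:2]))
```

```text
[[ 0.2941 -0.1948  0.018 ]
 [ 0.3605 -0.3834  0.018 ]
 [ 0.4479 -0.139   0.018 ]
 [ 0.3467 -0.1771  0.018 ]
 [ 0.5022 -0.3304  0.018 ]]
[array([-0.0991, -0.1914]), array([ 0.1009, -0.1948]), array([-0.0978, -0.0278]), array([-0.0973, -0.136 ]), array([ 0.1006, -0.0436])]
t 20.18 [ 0.35   -0.2413  0.0762] yaw 20.4 w 0.0468 F [-0.3  1.  -0.6] q6 2.18
[[-0.03595907 -0.15515497]]
```

Tray pose confirmed within 2–3 mm, so the puck clears the end wall by about 8 mm; I nudge it inward by 3 mm.

Request:
jog_arm(rows=[{"translation":[0.006,0,0.08],"rotation":[0,0,0],"fingers":-1},{"translation":[0.006,0,0.127],"rotation":[0,0,0],"fingers":-1},{"translation":[0.006,0,0.127],"rotation":[0,0,0],"fingers":-1},{"translation":[0.006,0,0.127],"rotation":[0,0,0],"fingers":0.5},{"translation":[0.006,0,0.127],"rotation":[0,0,0],"fingers":0.5},{"translation":[0.006,0,0.127],"rotation":[0,0,0],"fingers":0.5},{"translation":[0.006,0,0.05],"rotation":[0,0,0],"fingers":0.5},{"translation":[0,0,-0.07],"rotation":[0,0,0],"fingers":0.6},{"translation":[0,0,-0.19],"rotation":[0,0,0],"fingers":0.6},{"translation":[0.723,-0.579,-0.251],"rotation":[0,0,-0.166],"fingers":0.6},{"translation":[0.723,-0.579,-0.251],"rotation":[0,0,-0.166],"fingers":0.6},{"translation":[0.723,-0.579,-0.251],"rotation":[0,0,-0.166],"fingers":0.6},{"translation":[0.723,-0.579,-0.251],"rotation":[0,0,-0.166],"fingers":0.6},{"translation":[0.723,-0.579,-0.251],"rotation":[0,0,-0.166],"fingers":0.6},{"translation":[0.723,-0.579,-0.251],"rotation":[0,0,-0.166],"fingers":0.6},{"translation":[0.723,-0.579,-0.251],"rotation":[0,0,-0.166],"fingers":0.6},{"translation":[0.723,-0.579,-0.251],"rotation":[0,0,-0.166],"fingers":0.6},{"translation":[0.723,-0.579,-0.251],"rotation":[0,0,-0.166],"fingers":0.6},{"translation":[0.723,-0.579,-0.251],"rotation":[0,0,-0.166],"fingers":0.6},{"translation":[0.723,-0.579,-0.251],"rotation":[0,0,-0.166],"fingers":0.6}])

```text
clock: 22.68
tool_pos: [0.5881, 0.1537, 0.2022]
tcp_rot: [[0.641, 0.768, 0.0], [0.768, -0.641, 0.0], [0.0, 0.0, -1.0]]
ft_force: [-0.3, 0.9, 0.0]
width: 0.0681
```

Run:
```python
from h import *
stat();locate(["D_up","gray","beige"]);print(plan(.587,.1566,.067,50.4))
```

```text
t 22.68 [0.5881 0.1537 0.2022] yaw 50.1 w 0.0681 F [-0.3  0.9  0. ] q6 2.52
D_up exp [ 76. 209.] r 29 found [ 78. 212.  26.] world [0.4674 0.25   0.097 ] was (0.468, 0.2533)
gray exp [178. 194.] r 28 found [176. 198.  30.] world [0.5305 0.2098 0.09  ] was (0.5335, 0.2106)
beige exp [278. 205.] r 36 found [280. 206.  35.] world [0.5872 0.155  0.092 ] was (0.5858, 0.1568)
([0.003, -0.005, 0.271], [0.0, -0.0, -0.002])
```

Request:
jog_arm(rows=[{"translation":[0.001,-0.004,0.1],"rotation":[0,0,0],"fingers":0.5},{"translation":[0.001,-0.004,0.18],"rotation":[0,0,0],"fingers":0.5},{"translation":[0.001,-0.004,0.271],"rotation":[0,0,0],"fingers":0.5},{"translation":[0.001,-0.004,0.271],"rotation":[0,0,0],"fingers":0.5},{"translation":[0.001,-0.004,0.271],"rotation":[0,0,0],"fingers":-1},{"translation":[0.001,-0.004,0.271],"rotation":[0,0,0],"fingers":-1},{"translation":[0.001,-0.004,0.271],"rotation":[0,0,0],"fingers":-1},{"translation":[0.001,-0.004,0.271],"rotation":[0,0,0],"fingers":-1},{"translation":[0.001,-0.004,0.22],"rotation":[0,0,0],"fingers":-1},{"translation":[0.001,-0.004,0.1],"rotation":[0,0,0],"fingers":-1},{"translation":[0.001,-0.004,0],"rotation":[0,0,0],"fingers":-1},{"translation":[0.001,-0.004,0],"rotation":[0,0,0],"fingers":-1},{"translation":[0.001,-0.004,0],"rotation":[0,0,0],"fingers":-1}])

```text
clock: 24.35
tool_pos: [0.5871, 0.1564, 0.2013]
tcp_rot: [[0.64, 0.768, -0.0], [0.768, -0.64, -0.0], [-0.0, -0.0, -1.0]]
ft_force: [0.0, -0.4, -1.5]
width: 0.0509
```

Run:
```python
from h import *
stat();toslot(1,0,.012)
```

```text
t 24.35 [0.5871 0.1564 0.2013] yaw 50.2 w 0.0509 F [ 0.  -0.4 -1.5] q6 2.53
slot [ 0.533 -0.174] yaw 20.4 hover ([-0.577, 0.341, 0.203], [-0.0, 0.0, 0.166]) down [-0.577, 0.341, 0.379]
```

Request:
jog_arm(rows=[{"translation":[-0.58,0.341,0],"rotation":[0,0,0.166],"fingers":-1},{"translation":[-0.58,0.341,0],"rotation":[0,0,0.166],"fingers":-1},{"translation":[-0.58,0.341,0],"rotation":[0,0,0.166],"fingers":-1},{"translation":[-0.58,0.341,0],"rotation":[0,0,0.166],"fingers":-1},{"translation":[-0.58,0.341,0],"rotation":[0,0,0.166],"fingers":-1},{"translation":[-0.58,0.341,0],"rotation":[0,0,0.166],"fingers":-1},{"translation":[-0.58,0.341,0],"rotation":[0,0,0.166],"fingers":-1},{"translation":[-0.58,0.341,0],"rotation":[0,0,0.166],"fingers":-1},{"translation":[-0.58,0.341,0.1],"rotation":[0,0,0.166],"fingers":-1},{"translation":[-0.58,0.341,0.2],"rotation":[0,0,0.166],"fingers":-1},{"translation":[-0.58,0.341,0.24],"rotation":[0,0,0.166],"fingers":-1},{"translation":[-0.58,0.341,0.24],"rotation":[0,0,0.166],"fingers":-1}])

```text
clock: 25.85
tool_pos: [0.5315, -0.1739, 0.0798]
tcp_rot: [[0.937, 0.349, -0.004], [0.349, -0.937, 0.001], [-0.003, -0.002, -1.0]]
ft_force: [0.5, 0.4, -1.0]
width: 0.0508
```

Run:
```python
from h import *
stat();toslot(1,0,.012);print(plan(.533,.2106,.20,50.4));cv2.imwrite("pics/p4.png",cams.camera("wrist"))
```

```text
t 25.85 [ 0.5315 -0.1739  0.0798] yaw 20.4 w 0.0508 F [ 0.5  0.4 -1. ] q6 2.47
slot [ 0.533 -0.174] yaw 20.4 hover ([0.003, 0.002, -0.04], [-0.001, 0.001, 0.0]) down [0.003, 0.002, 0.136]
([0.27, -0.72, -0.239], [-0.001, 0.001, -0.167])
```

View pics/p4.png

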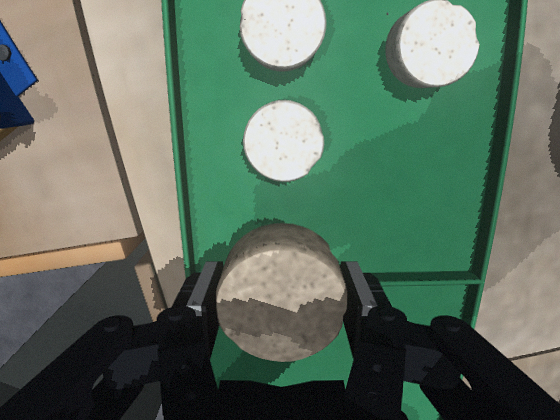

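Both off-white pucks lie flat at (283,28) and (284,140); the beige is over its slot, with the divider at row 280 as expected. I lower.

Request:
jog_arm(rows=[{"translation":[0,0,0.08],"rotation":[0,0,0],"fingers":-1},{"translation":[0,0,0.136],"rotation":[0,0,0],"fingers":-1},{"translation":[0,0,0.136],"rotation":[0,0,0],"fingers":-1},{"translation":[0,0,0.136],"rotation":[0,0,0],"fingers":0.55},{"translation":[0,0,0.136],"rotation":[0,0,0],"fingers":0.55},{"translation":[0,0,0.136],"rotation":[0,0,0],"fingers":0.55},{"translation":[0,0,0.05],"rotation":[0,0,0],"fingers":0.55},{"translation":[0,0,-0.07],"rotation":[0,0,0],"fingers":0.3},{"translation":[0,0,-0.19],"rotation":[0,0,0],"fingers":0.3},{"translation":[0.27,-0.72,-0.239],"rotation":[0,0,-0.167],"fingers":0.3},{"translation":[0.27,-0.72,-0.239],"rotation":[0,0,-0.167],"fingers":0.3},{"translation":[0.27,-0.72,-0.239],"rotation":[0,0,-0.167],"fingers":0.3},{"translation":[0.27,-0.72,-0.239],"rotation":[0,0,-0.167],"fingers":0.3},{"translation":[0.27,-0.72,-0.239],"rotation":[0,0,-0.167],"fingers":0.3},{"translation":[0.27,-0.72,-0.239],"rotation":[0,0,-0.167],"fingers":0.3},{"translation":[0.27,-0.72,-0.239],"rotation":[0,0,-0.167],"fingers":0.3},{"translation":[0.27,-0.72,-0.239],"rotation":[0,0,-0.167],"fingers":0.3},{"translation":[0.27,-0.72,-0.239],"rotation":[0,0,-0.167],"fingers":0.3}])

```text
clock: 28.15
tool_pos: [0.5342, 0.2077, 0.2015]
tcp_rot: [[0.639, 0.769, 0.0], [0.769, -0.639, -0.0], [-0.0, 0.0, -1.0]]
ft_force: [-0.7, -1.3, 0.9]
width: 0.0553
```

Run:
```python
from h import *
stat();locate(["D_up","gray"]);print(plan(.533,.2106,.067,50.4))
```

```text
t 28.15 [0.5342 0.2077 0.2015] yaw 50.3 w 0.0553 F [-0.7 -1.3  0.9] q6 2.63
D_up exp [174. 218.] r 31 found [220. 178.  34.] world [0.5145 0.253  0.097 ] was (0.468, 0.2533)
gray exp [279. 203.] r 29 found [278. 200.  30.] world [0.535  0.2132 0.09  ] was (0.5335, 0.2106)
([0.003, -0.006, 0.269], [0.0, 0.0, -0.001])
```

The upper dark puck seems to have been knocked. I look.

Run:
```python
from h import *
im=cams.camera("wrist");cv2.imwrite("pics/k.png",im);c=cams.get_calibration("wrist");np.savez("w3.npz",**c)
```

```text
(no output)
```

View pics/k.png

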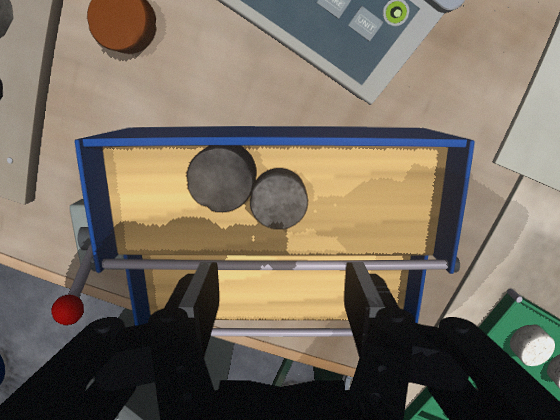

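The knocked dark puck sits at (222,179), touching the charcoal at (279,199). The ball is still leaning forward. I grasp the charcoal with the jaws turned about 38°, so that the fingers clear the dark one.

Run:
```python
from h import *
d=np.load("w3.npz");c={k:d[k] for k in d}
print(ray(c,[[222,178],[279,198]],[.097,.09]).round(4))
stat();print(plan(.534,.2125,.12,89),plan(.534,.2125,.067,89))
```

```text
[[0.5157 0.2525 0.097 ]
 [0.5361 0.2137 0.09  ]]
t 28.25 [0.5343 0.2075 0.2015] yaw 50.3 w 0.0550 F [-0.5 -0.1  0.7] q6 2.63
([0.007, -0.007, 0.163], [0.0, -0.0, -0.215]) ([0.007, -0.007, 0.269], [0.0, -0.0, -0.215])
```

Request:
jog_arm(rows=[{"translation":[0.009,-0.007,0.02],"rotation":[0,0,-0.215],"fingers":0.28},{"translation":[0.009,-0.007,0.05],"rotation":[0,0,-0.215],"fingers":0.28},{"translation":[0.009,-0.007,0.1],"rotation":[0,0,-0.215],"fingers":0.28},{"translation":[0.009,-0.007,0.14],"rotation":[0,0,-0.215],"fingers":0.28},{"translation":[0.009,-0.007,0.14],"rotation":[0,0,-0.215],"fingers":0.28},{"translation":[0.009,-0.007,0.2],"rotation":[0,0,-0.215],"fingers":0.28},{"translation":[0.009,-0.007,0.269],"rotation":[0,0,-0.215],"fingers":0.28},{"translation":[0.009,-0.007,0.269],"rotation":[0,0,-0.215],"fingers":0.28},{"translation":[0.009,-0.007,0.269],"rotation":[0,0,-0.215],"fingers":-1},{"translation":[0.009,-0.007,0.269],"rotation":[0,0,-0.215],"fingers":-1},{"translation":[0.009,-0.007,0.269],"rotation":[0,0,-0.215],"fingers":-1},{"translation":[0.009,-0.007,0.269],"rotation":[0,0,-0.215],"fingers":-1},{"translation":[0.009,-0.007,0.22],"rotation":[0,0,-0.215],"fingers":-1},{"translation":[0.009,-0.007,0.1],"rotation":[0,0,-0.215],"fingers":-1},{"translation":[0.009,-0.007,0],"rotation":[0,0,-0.215],"fingers":-1},{"translation":[0.009,-0.007,0],"rotation":[0,0,-0.215],"fingers":-1},{"translation":[0.009,-0.007,0],"rotation":[0,0,-0.215],"fingers":-1}])

```text
clock: 30.38
tool_pos: [0.5342, 0.2146, 0.2007]
tcp_rot: [[0.016, 1.0, -0.0], [1.0, -0.016, -0.0], [-0.0, -0.0, -1.0]]
ft_force: [1.1, -0.2, -2.4]
width: 0.0411
```

Run:
```python
from h import *
stat();toslot(-1,1,.012);PK["D_up"]=(.5145,.2528,.097,.049);locate(["D_up"])
```

```text
t 30.38 [0.5342 0.2146 0.2007] yaw 89.1 w 0.0411 F [ 1.1 -0.2 -2.4] q6 1.97
slot [ 0.404 -0.222] yaw 20.4 hover ([-0.878, -0.246, 0.202], [-0.0, 0.0, 0.382]) down [-0.878, -0.246, 0.378]
D_up exp [252. 157.] r 35 found [250. 154.  36.] world [0.5135 0.2548 0.097 ] was (0.5145, 0.2528)
```

Request:
jog_arm(rows=[{"translation":[-0.878,-0.246,0],"rotation":[0,0,0.382],"fingers":-1},{"translation":[-0.878,-0.246,0],"rotation":[0,0,0.382],"fingers":-1},{"translation":[-0.878,-0.246,0],"rotation":[0,0,0.382],"fingers":-1},{"translation":[-0.878,-0.246,0],"rotation":[0,0,0.382],"fingers":-1},{"translation":[-0.878,-0.246,0],"rotation":[0,0,0.382],"fingers":-1},{"translation":[-0.878,-0.246,0],"rotation":[0,0,0.382],"fingers":-1},{"translation":[-0.878,-0.246,0],"rotation":[0,0,0.382],"fingers":-1},{"translation":[-0.878,-0.246,0],"rotation":[0,0,0.382],"fingers":-1},{"translation":[-0.878,-0.246,0],"rotation":[0,0,0.382],"fingers":-1},{"translation":[-0.878,-0.246,0],"rotation":[0,0,0.382],"fingers":-1},{"translation":[-0.878,-0.246,0.1],"rotation":[0,0,0.382],"fingers":-1},{"translation":[-0.878,-0.246,0.2],"rotation":[0,0,0.382],"fingers":-1},{"translation":[-0.878,-0.246,0.24],"rotation":[0,0,0.382],"fingers":-1},{"translation":[-0.878,-0.246,0.24],"rotation":[0,0,0.382],"fingers":-1}])

```text
clock: 32.17
tool_pos: [0.4035, -0.2207, 0.0796]
tcp_rot: [[0.937, 0.349, -0.003], [0.349, -0.937, 0.002], [-0.002, -0.003, -1.0]]
ft_force: [0.1, -0.3, -0.8]
width: 0.041
```

Run:
```python
from h import *
stat();toslot(-1,1,.012);print(plan(.5141,.2537,.2,50.4))
```

```text
t 32.17 [ 0.4035 -0.2207  0.0796] yaw 20.4 w 0.0410 F [ 0.1 -0.3 -0.8] q6 2.28
slot [ 0.404 -0.222] yaw 20.4 hover ([-0.0, 0.003, -0.041], [-0.001, 0.001, 0.0]) down [-0.0, 0.004, 0.135]
([0.538, -0.813, -0.24], [-0.001, 0.0, -0.167])
```

Request:
jog_arm(rows=[{"translation":[0,0.002,0.08],"rotation":[0,0,0],"fingers":-1},{"translation":[0,0.002,0.135],"rotation":[0,0,0],"fingers":-1},{"translation":[0,0.002,0.135],"rotation":[0,0,0],"fingers":-1},{"translation":[0,0.002,0.135],"rotation":[0,0,0],"fingers":0.4},{"translation":[0,0.002,0.135],"rotation":[0,0,0],"fingers":0.4},{"translation":[0,0.002,0.135],"rotation":[0,0,0],"fingers":0.4},{"translation":[0,0,0.05],"rotation":[0,0,0],"fingers":0.4},{"translation":[0,0,-0.07],"rotation":[0,0,0],"fingers":0.5},{"translation":[0,0,-0.19],"rotation":[0,0,0],"fingers":0.5},{"translation":[0.538,-0.813,-0.24],"rotation":[0,0,-0.167],"fingers":0.5},{"translation":[0.538,-0.813,-0.24],"rotation":[0,0,-0.167],"fingers":0.5},{"translation":[0.538,-0.813,-0.24],"rotation":[0,0,-0.167],"fingers":0.5},{"translation":[0.538,-0.813,-0.24],"rotation":[0,0,-0.167],"fingers":0.5},{"translation":[0.538,-0.813,-0.24],"rotation":[0,0,-0.167],"fingers":0.5},{"translation":[0.538,-0.813,-0.24],"rotation":[0,0,-0.167],"fingers":0.5},{"translation":[0.538,-0.813,-0.24],"rotation":[0,0,-0.167],"fingers":0.5},{"translation":[0.538,-0.813,-0.24],"rotation":[0,0,-0.167],"fingers":0.5},{"translation":[0.538,-0.813,-0.24],"rotation":[0,0,-0.167],"fingers":0.5},{"translation":[0.538,-0.813,-0.24],"rotation":[0,0,-0.167],"fingers":0.5},{"translation":[0.538,-0.813,-0.24],"rotation":[0,0,-0.167],"fingers":0.5}])

```text
clock: 34.67
tool_pos: [0.5153, 0.2512, 0.2017]
tcp_rot: [[0.639, 0.769, 0.0], [0.769, -0.639, 0.0], [0.0, 0.0, -1.0]]
ft_force: [-0.1, 0.6, -0.1]
width: 0.0642
```

Run:
```python
from h import *
stat();PK["D_up"]=(.5145,.2528,.097,.049);locate(["D_up"]);print(plan(.5145,.253,.067,50.4))
```

```text
t 34.67 [0.5153 0.2512 0.2017] yaw 50.3 w 0.0642 F [-0.1  0.6 -0.1] q6 2.72
D_up exp [280. 207.] r 34 found [280. 208.  30.] world [0.5136 0.2526 0.097 ] was (0.5145, 0.2528)
([0.002, -0.004, 0.27], [0.0, -0.0, -0.001])
```

Request:
jog_arm(rows=[{"translation":[0,-0.004,0.1],"rotation":[0,0,0],"fingers":0.5},{"translation":[0,-0.004,0.18],"rotation":[0,0,0],"fingers":0.5},{"translation":[0,-0.004,0.27],"rotation":[0,0,0],"fingers":0.5},{"translation":[0,-0.004,0.27],"rotation":[0,0,0],"fingers":0.5},{"translation":[0,-0.004,0.27],"rotation":[0,0,0],"fingers":-1},{"translation":[0,-0.004,0.27],"rotation":[0,0,0],"fingers":-1},{"translation":[0,-0.004,0.27],"rotation":[0,0,0],"fingers":-1},{"translation":[0,-0.004,0.27],"rotation":[0,0,0],"fingers":-1},{"translation":[0,-0.004,0.22],"rotation":[0,0,0],"fingers":-1},{"translation":[0,-0.004,0.1],"rotation":[0,0,0],"fingers":-1},{"translation":[0,-0.004,0],"rotation":[0,0,0],"fingers":-1},{"translation":[0,-0.004,0],"rotation":[0,0,0],"fingers":-1},{"translation":[0,-0.004,0],"rotation":[0,0,0],"fingers":-1}])

```text
clock: 36.35
tool_pos: [0.5139, 0.2537, 0.2012]
tcp_rot: [[0.638, 0.77, 0.0], [0.77, -0.638, 0.0], [0.0, 0.0, -1.0]]
ft_force: [-0.2, 0.1, -1.7]
width: 0.0468
```

Run:
```python
from h import *
stat();toslot(-1,0,.012)
```

```text
t 36.35 [0.5139 0.2537 0.2012] yaw 50.4 w 0.0468 F [-0.2  0.1 -1.7] q6 2.72
slot [ 0.458 -0.202] yaw 20.4 hover ([-0.773, 0.496, 0.202], [-0.0, -0.0, 0.167]) down [-0.773, 0.496, 0.378]
```

Request:
jog_arm(rows=[{"translation":[-0.773,0.496,0],"rotation":[0,0,0.167],"fingers":-1},{"translation":[-0.773,0.496,0],"rotation":[0,0,0.167],"fingers":-1},{"translation":[-0.773,0.496,0],"rotation":[0,0,0.167],"fingers":-1},{"translation":[-0.773,0.496,0],"rotation":[0,0,0.167],"fingers":-1},{"translation":[-0.773,0.496,0],"rotation":[0,0,0.167],"fingers":-1},{"translation":[-0.773,0.496,0],"rotation":[0,0,0.167],"fingers":-1},{"translation":[-0.773,0.496,0],"rotation":[0,0,0.167],"fingers":-1},{"translation":[-0.773,0.496,0],"rotation":[0,0,0.167],"fingers":-1},{"translation":[-0.773,0.496,0],"rotation":[0,0,0.167],"fingers":-1},{"translation":[-0.773,0.496,0],"rotation":[0,0,0.167],"fingers":-1},{"translation":[-0.773,0.496,0.1],"rotation":[0,0,0.167],"fingers":-1},{"translation":[-0.773,0.496,0.2],"rotation":[0,0,0.167],"fingers":-1},{"translation":[-0.773,0.496,0.24],"rotation":[0,0,0.167],"fingers":-1},{"translation":[-0.773,0.496,0.24],"rotation":[0,0,0.167],"fingers":-1}])

```text
clock: 38.1
tool_pos: [0.4574, -0.2007, 0.0796]
tcp_rot: [[0.937, 0.349, -0.003], [0.349, -0.937, 0.002], [-0.002, -0.002, -1.0]]
ft_force: [-0.4, -0.1, -0.3]
width: 0.0471
```

Run:
```python
from h import *
stat();toslot(-1,0,.012);cv2.imwrite("pics/p6.png",cams.camera("wrist"))
```

```text
t 38.10 [ 0.4574 -0.2007  0.0796] yaw 20.4 w 0.0471 F [-0.4 -0.1 -0.3] q6 2.37
slot [ 0.458 -0.202] yaw 20.4 hover ([0.001, 0.003, -0.041], [-0.001, 0.001, 0.0]) down [0.001, 0.004, 0.135]
```

View pics/p6.png

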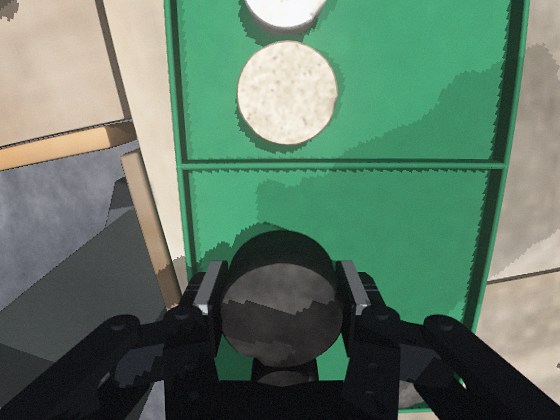

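The beige puck lies flat at (287,92), the charcoal one just shows at (285,378), and the last dark hangs over its slot. I lower and release.

Request:
jog_arm(rows=[{"translation":[0,0.002,0.08],"rotation":[0,0,0],"fingers":-1},{"translation":[0,0.002,0.135],"rotation":[0,0,0],"fingers":-1},{"translation":[0,0.002,0.135],"rotation":[0,0,0],"fingers":-1},{"translation":[0,0.002,0.135],"rotation":[0,0,0],"fingers":0.4},{"translation":[0,0.002,0.135],"rotation":[0,0,0],"fingers":0.4},{"translation":[0,0.002,0.135],"rotation":[0,0,0],"fingers":0.4},{"translation":[0,0,0.05],"rotation":[0,0,0],"fingers":0.4},{"translation":[0,0,-0.07],"rotation":[0,0,0],"fingers":0.4},{"translation":[0,0,-0.19],"rotation":[0,0,0],"fingers":0.4},{"translation":[0,0,-0.31],"rotation":[0,0,0],"fingers":-1},{"translation":[-0.1,0,-0.43],"rotation":[0,0,0],"fingers":-1},{"translation":[-0.1,0,-0.5],"rotation":[0,0,0],"fingers":-1},{"translation":[-0.1,0,-0.5],"rotation":[0,0,0],"fingers":-1},{"translation":[-0.1,0,-0.5],"rotation":[0,0,0],"fingers":-1}])

```text
clock: 39.9
tool_pos: [0.4115, -0.2198, 0.331]
tcp_rot: [[0.938, 0.347, 0.0], [0.347, -0.938, -0.0], [0.0, 0.0, -1.0]]
ft_force: [0.0, 0.3, 0.3]
width: 0.0002
```

Run:
```python
from pos import *
stat();cv2.imwrite("pics/f1.png",cams.camera("wrist"))
w=tow(q,[[-.085,.178]])[0];print(w,plan(*w,.25,50.4))
```

```text
t 39.90 [ 0.4115 -0.2198  0.331 ] yaw 20.3 w 0.0002 F [0.  0.3 0.3] q6 2.30
[0.30534577 0.21605876] ([0.104, -0.891, 0.161], [-0.0, 0.0, -0.167])
```

View pics/f1.png

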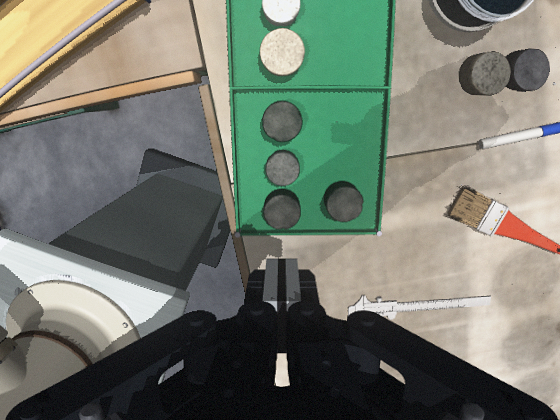

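All three dark pucks lie flat in the dark bay with their reference. Now to the front of the lever.

Request:
jog_arm(rows=[{"translation":[0.104,-0.891,0],"rotation":[0,0,-0.167],"fingers":-1},{"translation":[0.104,-0.891,0],"rotation":[0,0,-0.167],"fingers":-1},{"translation":[0.104,-0.891,0],"rotation":[0,0,-0.167],"fingers":-1},{"translation":[0.104,-0.891,0],"rotation":[0,0,-0.167],"fingers":-1},{"translation":[0.104,-0.891,0],"rotation":[0,0,-0.167],"fingers":-1},{"translation":[0.104,-0.891,0],"rotation":[0,0,-0.167],"fingers":-1},{"translation":[0.104,-0.891,0],"rotation":[0,0,-0.167],"fingers":-1},{"translation":[0.104,-0.891,0],"rotation":[0,0,-0.167],"fingers":-1},{"translation":[0.104,-0.891,0],"rotation":[0,0,-0.167],"fingers":-1},{"translation":[0.104,-0.891,0],"rotation":[0,0,-0.167],"fingers":-1},{"translation":[0.104,-0.891,0.1],"rotation":[0,0,-0.167],"fingers":-1},{"translation":[0.104,-0.891,0.161],"rotation":[0,0,-0.167],"fingers":-1},{"translation":[0.104,-0.891,0.161],"rotation":[0,0,-0.167],"fingers":-1}])

```text
clock: 41.58
tool_pos: [0.3053, 0.2144, 0.2493]
tcp_rot: [[0.64, 0.768, -0.002], [0.768, -0.64, -0.002], [-0.003, -0.001, -1.0]]
ft_force: [-0.6, -0.5, 1.5]
width: 0.0003
```

Run:
```python
from pos import *
stat()
for x in(-.085,-.02,.016):
    w=tow(q,[[x,.178]])[0];print(x,plan(*w,.064,50.4))
```

```text
t 41.58 [0.3053 0.2144 0.2493] yaw 50.2 w 0.0003 F [-0.6 -0.5  1.5] q6 2.88
-0.085 ([0.004, -0.002, 0.371], [-0.0, 0.001, -0.001])
-0.02 ([0.134, -0.002, 0.37], [-0.0, 0.001, -0.001])
0.016 ([0.206, -0.003, 0.37], [-0.0, 0.001, -0.001])
```

Request:
jog_arm(rows=[{"translation":[0,-0.002,0.12],"rotation":[0,0,0],"fingers":-1},{"translation":[0,-0.002,0.24],"rotation":[0,0,0],"fingers":-1},{"translation":[0,-0.002,0.34],"rotation":[0,0,0],"fingers":-1},{"translation":[0,-0.002,0.37],"rotation":[0,0,0],"fingers":-1},{"translation":[0,-0.002,0.37],"rotation":[0,0,0],"fingers":-1},{"translation":[0.03,-0.002,0.37],"rotation":[0,0,0],"fingers":-1},{"translation":[0.06,-0.002,0.37],"rotation":[0,0,0],"fingers":-1},{"translation":[0.09,-0.002,0.37],"rotation":[0,0,0],"fingers":-1},{"translation":[0.12,-0.002,0.37],"rotation":[0,0,0],"fingers":-1},{"translation":[0.145,-0.002,0.37],"rotation":[0,0,0],"fingers":-1},{"translation":[0.165,-0.002,0.37],"rotation":[0,0,0],"fingers":-1},{"translation":[0.18,-0.002,0.37],"rotation":[0,0,0],"fingers":-1},{"translation":[0.19,-0.002,0.37],"rotation":[0,0,0],"fingers":-1},{"translation":[0.195,-0.002,0.37],"rotation":[0,0,0],"fingers":-1}])

```text
clock: 43.32
tool_pos: [0.3649, 0.2896, 0.065]
tcp_rot: [[0.638, 0.77, -0.005], [0.77, -0.638, -0.005], [-0.007, -0.0, -1.0]]
ft_force: [-13.7, -16.0, 9.3]
width: 0.0004
```

Run:
```python
from pos import *
o=stat();print(tow([0,0,-q[2]],o["tool_pos"][:2]-q[:2]))
```

```text
t 43.33 [0.3649 0.2896 0.065 ] yaw 50.4 w 0.0004 F [-13.7 -16.    9.3] q6 2.93
[[0.00963002 0.17898751]]
```

It has begun to meet the stop (21 N). A few mm more, then retreat.

Request:
jog_arm(rows=[{"translation":[0.006,0,0],"rotation":[0,0,0],"fingers":-1},{"translation":[0.01,0,0],"rotation":[0,0,0],"fingers":-1},{"translation":[0.01,0,0],"rotation":[0,0,0],"fingers":-1}])

```text
clock: 43.7
tool_pos: [0.3652, 0.2903, 0.0646]
tcp_rot: [[0.638, 0.77, -0.01], [0.77, -0.638, -0.012], [-0.015, -0.0, -1.0]]
ft_force: [-24.1, -29.1, 18.8]
width: -0.0003
```

Request:
jog_arm(rows=[{"translation":[-0.03,0,0],"rotation":[0,0,0],"fingers":-1},{"translation":[-0.08,0,0],"rotation":[0,0,0],"fingers":-1},{"translation":[-0.12,0,-0.1],"rotation":[0,0,0],"fingers":-1},{"translation":[-0.12,0,-0.2],"rotation":[0,0,0],"fingers":-1},{"translation":[-0.12,0,-0.3],"rotation":[0,0,0],"fingers":-1},{"translation":[-0.12,0.1,-0.42],"rotation":[0,0,0],"fingers":-1},{"translation":[-0.12,0.2,-0.5],"rotation":[0,0,0],"fingers":-1},{"translation":[-0.12,0.3,-0.5],"rotation":[0,0,0],"fingers":-1},{"translation":[-0.12,0.4,-0.5],"rotation":[0,0,0],"fingers":-1},{"translation":[-0.12,0.4,-0.5],"rotation":[0,0,0],"fingers":-1}])

```text
clock: 44.95
tool_pos: [0.488, 0.12, 0.3149]
tcp_rot: [[0.641, 0.768, -0.0], [0.768, -0.641, -0.0], [-0.0, -0.0, -1.0]]
ft_force: [0.1, -0.1, -0.7]
width: -0.0003
```

Run:
```python
from pos import *
stat();s=cams.camera("scene");w=cams.camera("wrist")
o=np.zeros((420,800,3),np.uint8);o[:380,420:]=cv2.resize(s[200:355,190:345],(380,380),interpolation=cv2.INTER_CUBIC);o[:,:420]=w[:,:420];cv2.imwrite("pics/e1.png",o)
c=cams.get_calibration("scene")
for a in(0,20,30,35,40,45):
    th=np.radians(a);p=tow(q,[[.08*np.sin(th),.178]])[0];print(a,proj(c,[*p,.022+.08*np.cos(th)]).round(1))
```

```text
t 44.95 [0.488  0.12   0.3149] yaw 50.2 w -0.0003 F [ 0.1 -0.1 -0.7] q6 2.51
0 [[262.6 301.5]]
20 [[251.8 305. ]]
30 [[246.9 307.7]]
35 [[244.6 309.2]]
40 [[242.4 310.9]]
45 [[240.4 312.7]]
```

View pics/e1.png

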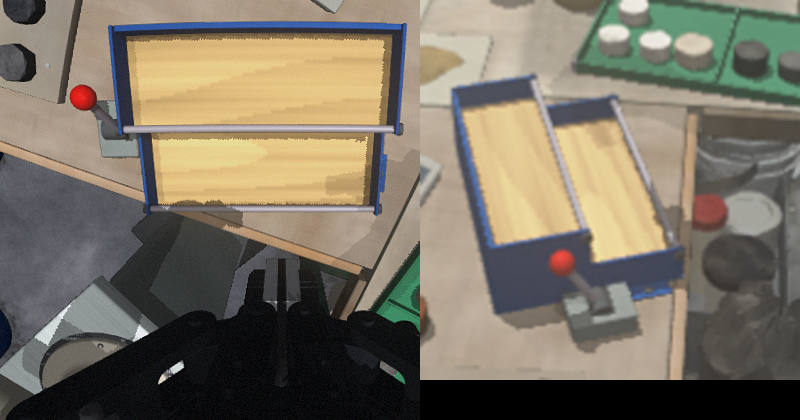

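The rack is empty. The ball at scene pixel (248,307) fits a lean of about 30° to the back, the mirror of the front stop, and the robot is clear of everything.

```bash
python3 -c "
from workcell import job
print(job.hand_in())"
```

```text
the job is handed in; nothing more can be done
None
```

The job is done and handed in at about 45 s of the 210 s. I swung the lever to its front stop, sorted all six pucks, then swung the lever to its back stop.

- **Pucks:** The two off-white pucks and the beige one are in the pale bay. The two near-black pucks and the charcoal one are in the dark bay. The last pictures show them all lying flat and the rack empty. One dark puck was knocked against the charcoal one mid-run, so I found it again and turned the gripper to pick the charcoal one without touching it.
- **Lever:** The pictures put it at about 30° to the front after the first push and about 30° to the back at the end. The force rose at both ends, as it would at a stop.
- **Forces:** The fingertips pushed on the lever with about 47 N at the front stop and about 42 N at the back. Those are over 40 N, but only the fingers pressed, not the arm or gripper body. Wrist force at the end of each move stayed well under 120 N.
- **Disagreements:** My first tray fit was off because I had swapped its long and short sides; I redid it, and a close view later agreed within about 3 mm. The two rack fits differed by about 3 mm. An automatic search for the red ball found nothing once, so I read its position from the pictures instead.

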